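Uncouple the blow nozzle from the bench air outlet and rack it

ROBOT

A 6-joint arm with a two-finger parallel gripper is mounted at the origin on a cart in front of the work surface, level with it; the furniture and walls round the work are solid. World frame = base frame: x ahead of the robot, y to its left, z up, the work surface at z = 0. Lengths are in mm, angles in rad, forces in N, time in s.
With the tool pointing down it reaches from about 300 to 775 mm from the base axis. Payload 14.6 kg.
Tool frame: the origin (TCP) lies between the finger pads; the fingertips stand 8 mm ahead of it and the grasp point (between the pads) lies 11 mm behind it; x points along the fingers, y is the direction in which the jaws open and shut, and the axes are right-handed (so a half turn about x gives the same grasp; the last joint's range is limited). The gripper opens to 94 mm and grips with 3 to 60 N. Pads are 16 mm wide; open, the fingers measure 119 mm over their backs; the gripper's body (75 mm by 177 mm) begins 78 mm behind the grasp point.
Start: joints at [1.255, 0.3, 1.521, -0, 1.321, -0.067], TCP at [135.43, 533.055, 213.446] pointing down, gripper open.
Joint ranges: [-3.03, 3.03], [-0.79, 2.21], [0.23, 2.52], [-1.04, 4.18], [0, 3.07], [-2.55, 2.55]. Speed limits (rad/s): [2.22, 2.22, 2.57, 3.14, 3.14, 3.14].

INTERFACE

Orientations are given as [roll, pitch, yaw] about the fixed x, y, z axes, in that order (R = Rz(yaw) Ry(pitch) Rx(roll)).
In Python, from cell import telemetry, camera, calibration, order gives the robot as it stands.
- The arm moves only by the shell command python3 -m handwheel 'ROWS' [FORCE]. ROWS is JSON, a list of rows, each a list of 7 numbers: the turn, a rotation vector about the tool's x, y, z as a fraction of full scale, then the shift along the tool's x, y, z as a fraction of full scale, then the opening, from 0 (shut) to 1 (fully open). A call has 1 to 12 rows; each row is the pose to reach, as a shift and turn from the pose measured when the call began, along the tool's axes at that moment, turning the shorter way round; what a row does not reach only later rows make up. Full scale, the value 1, is 300 mm for a shift and pi rad for a turn. A row lasts 1/8 s, in which the tool goes at most 62.5 mm and 10.7 degrees, less where a joint would pass 70% of its speed; a pose out of reach is approached as far as the arm can. A call with a number of a shift or a turn outside -1 to 1 is refused whole. A call with a gripper value outside its range is refused whole. The fingers move at their own pace and stop on an object; FORCE is the grip in N (left out, the last holds). Time passes only in rows, so rows that repeat a pose let the fingers close. It gives the time, the measured TCP pose, the force and the opening at its end, in the units of the state.
- telemetry.read_state(): the state, without advancing time (a new reading comes with each control period).
- camera(name): name is "scene" or "side" or "wrist"; returns the picture (384x512x3 uint8, red, green, blue); there is no depth.
- calibration(name): a dict with "fov_y" (degrees; the focal length in pixels is half the picture's height over the tangent of half this angle, whatever the lens; pixels are square), "cx", "cy" (the principal point, pixels), "position" and "attitude" of the camera in the world. Camera axes: x right, y down, z forward; pixel columns grow to the right and rows downward; lengths in mm; the calibration is good to about 2 mm. The wrist camera is an equidistant fisheye: a pixel r from the principal point sees the ray r / f radians off the axis. A picture is of the moment at which its call begins: read the wrist's pose just before it. calibration takes no time and is no camera call; for the wrist camera it gives the pose at the moment of the call.
- order.sign_off(): hands the job in, once; it reports no verdict.
The state is a dict: "clock": time; "joints": joint angles; "qd": joint speeds; "effort": joint torques, N m; "eef_pos": TCP position; "eef_rot": TCP orientation; "wrist_force": force on the tool from outside, world axes, zero at the start; "moment": the same for the moment, N m; "finger_gap": finger opening in mm.
Only numpy, scipy, OpenCV 4.12 (cv2) and the standard library are available. Lean on these libraries where they do the work, as an engineer would, in place of code of your own. Each camera call takes 0.05 s, during which the arm holds its last target.

TASK

The air is shut off and vented: take the blow nozzle off the bench outlet's quick coupling and stand it fully home in the empty hole of the wooden fittings rack. The coupling has a locking sleeve, so turn it anticlockwise (seen from above), feeling with a light push for where its notch meets the locking pin, then slide it all the way back (down) until the nozzle pops up, let go of it, and draw the nozzle out so that the sleeve springs forward to its rest. Do not force the sleeve against its pin or wrench at the nozzle, and leave the other things on the bench where they are.

Things in the scene. Friction and masses are not known exactly. Their poses are not given: they have to be found in the camera images.
- outlet: bench air outlet screwed to the bench: 82 x 78 mm foot plate, 52 mm square aluminium block up to 40 mm, gauge on its front (-x) face, upright quick coupling on top whose brass socket (bore 16 mm) rises to 79 mm. Origin: centre of the underside; z is the coupling's axis.
- sleeve (a joint): how far the coupling's steel sleeve is slid back, i.e. down (m): 0 = forward, at rest; 0.008 = fully back at its stop. Spring 4 N at 0, 8 N at 0.008. From about 6.5 mm the locking balls let go and the nozzle pops up 5 mm. Let go then, the sleeve stays about 6 mm back, held by the balls on the nipple, and snaps forward when the nipple is drawn out.
- sleeve_ledge (a point): point on the coupling's axis level with the sleeve's ledge, 64 mm above the bench at rest; moves with the sleeve but does not turn. Sleeve: skirt 39.6 mm diameter from 55 to 64 mm, knurled grip 34 mm diameter from 64 to 78 mm; so a flat ledge 2.8 mm wide faces up all round, on which fingertips can push while they hold the grip.
- lock_pin: flat locking pin, 3 mm wide, sticking out 19.5 mm from the axis on the outlet's -x side, top at 53.5 mm (frame = the outlet's). The sleeve turns freely, its angle is not measured. One notch in the skirt's lower edge (6.5 mm wide, red mark on the ledge above) starts 14 to 77 degrees clockwise from the pin. Lined up (4 degrees play each way) the sleeve slides 8 mm, else it stops on the pin after 1.5 mm.
- nozzle: blow nozzle, upright, about 80 g, 52.5 mm tall. Origin: centre of the lower end of its steel nipple, z up its axis. Nipple 14 mm diameter from 0 to 26 mm with a tapered end and a locking groove at 6 to 14 mm; brass hexagon 24 mm over corners from 26 to 32.5 mm; blue grip 18 mm diameter from 32.5 to 47.5 mm; small tip above.
- nozzle_grip (a point): point on the nozzle's axis in the middle of its blue grip, 40 mm above its origin. Coupled, it is 98 mm above the bench; popped up, 102 mm; the nipple's end passes the balls at about 108 mm and leaves the socket at 119 mm. Drawing it out takes about 5 to 10 N.
- rack: fittings rack, fixed: hardwood block 50 x 156 x 40 mm with a row of three holes along y, 50 mm apart, two of them with other fittings standing in them (up to 29 mm above the block). Origin: centre of the underside.
- empty_hole (a point): centre of the mouth of the rack's empty hole, at the top face (40 mm above the bench), at the -y end of the row. Hole 17 mm diameter, 32 mm deep; fully home the nozzle's hexagon sits on the block and its origin is 26 mm below this point.
- lube_bottle: green oil bottle with red spout, 42 mm diameter, 123 mm tall, standing; origin at the centre of the base. Leave it.
- patch_tin: flat red tin 57 x 92 x 20 mm; origin at the centre of the base. Leave it.
- tape_electrical: black roll of tape, 62 mm diameter, 19 mm tall; origin at the centre of the base. Leave it.
- screwdriver_yellow: screwdriver with yellow handle, 170 mm long, 25 mm thick, lying; origin under its middle, its y axis along the handle. Leave it.
There are look-alikes about, which are no part of the job. There is more than one size of the nozzle; the job needs the smaller.

How it is judged (in metres and radians):
On the way, in this order (a step that is already met when the one before it is completed fails the run):
1. the sleeve is slid back and the nozzle has popped up (value of joint sleeve above 0.0055 m and z of nozzle in the frame of outlet above 0.0605 m), for 0.1 s.
2. the nozzle is drawn out of the coupling and the sleeve has sprung forward (z of nozzle in the frame of outlet above 0.082 m and value of joint sleeve below 0.0008 m), for 0.1 s.
At the end, for the whole second after the job is handed in: The nozzle stands released and at rest in the rack's empty hole: its axis within 4 mm of the hole's centre, upright within 7 degrees, its hexagon on the block (within 2.5 mm); the coupling's sleeve is forward within 0.8 mm (horizontal distance between nozzle and empty_hole below 0.004 m and z of nozzle in the frame of rack below 0.0165 m and angle between nozzle's own z axis and vertical below 0.12 rad and value of joint sleeve below 0.0008 m and linear speed of nozzle below 0.02 m/s); the robot touches nothing.
It fails at once if the sleeve is forced against its locking pin (over 20 N) (contact force between lock_pin and anything else above 20 N).
It fails at once if the nozzle is wrenched in the coupling (over 40 N) (contact force between nozzle and outlet above 40 N).
It fails at once if the oil bottle is moved over 2 cm or tipped (distance of lube_bottle from where it was at the start of the episode above 0.02 m or angle between lube_bottle's own z axis and vertical above 0.3 rad).
It fails at once if another thing on the bench is moved over 2 cm (distance of any of patch_tin, tape_electrical, screwdriver_yellow from where it was at the start of the episode above 0.02 m).
It also fails if it takes over 70 s, if anything falls off the work surface, if the arm or the gripper's body presses on something with over 40 N, if the wrist force passes 120 N, or if a joint passes its speed limit or range.

## Working session

There is one attempt and no reset: what is moved stays moved. The work goes in short steps, Python scripts to look and compute and a shell command to move; the robot and the scene stay as the last step left them, time stands still between calls to the robot, and variables do not carry over. Pictures are saved under pics/ and viewed, and the job is handed in when it is done.

```bash
ls; mkdir -p pics; cat > h.py <<'E'
import numpy as np, cv2
from scipy.spatial.transform import Rotation as R
from cell import telemetry, camera, calibration, order
def st(): return telemetry.read_state()
def snap(name,fn):
    c=calibration(name); im=camera(name); cv2.imwrite('pics/'+fn,cv2.cvtColor(im,cv2.COLOR_RGB2BGR)); 
    np.save('pics/'+fn+'.npy',np.array([c],dtype=object),allow_pickle=True); return im,c
def crop(im,x0,y0,x1,y1,s,fn):
    cv2.imwrite('pics/'+fn,cv2.resize(cv2.cvtColor(im[y0:y1,x0:x1],cv2.COLOR_RGB2BGR),None,fx=s,fy=s,interpolation=cv2.INTER_CUBIC))
E
python3 - <<'E'
from h import *
for n in('scene','side','wrist'):
    im,c=snap(n,n+'0.png'); print(n,c)
print(st())
E
```

```text
pics
scene {'fov_y': 45.689387309510735, 'cx': 260.0553096994732, 'cy': 184.90074974357478, 'position': array([ 154.7065724 , -623.83383521,  556.08418079]), 'attitude': array([-2.10559809, -0.00881248, -0.47514001])}
side {'fov_y': 55.30160997954244, 'cx': 247.2434087549991, 'cy': 196.84496449988927, 'position': array([ 302.26259512, -577.07982292,  604.40062559]), 'attitude': array([-2.2485087 , -0.00266975, -0.30578126])}
wrist {'fov_y': 65.70646984690485, 'cx': 252.1998752456076, 'cy': 194.87197524716578, 'position': array([ 69.21025159, 548.3773916 , 383.79916072]), 'attitude': array([2.90502946e+00, 1.14539957e-03, 1.32225085e+00])}
{'clock': 0.15, 'joints': array([ 1.25541326e+00,  3.00349381e-01,  1.52142086e+00, -2.16312750e-06,
        1.32067402e+00, -6.65918834e-02]), 'qd': array([ 0.00092235, -0.00140639, -0.00241432, -0.00214896,  0.0009543 ,
        0.00041428]), 'effort': array([ 1.41662786e-03, -5.31957972e+01, -3.52822351e+01,  7.08049606e-02,
        2.35475809e-02, -7.31626096e-05]), 'eef_pos': array([135.37097612, 532.89462087, 213.02086737]), 'eef_rot': array([-1.63492775,  1.56994471, -1.8837184 ]), 'wrist_force': array([-0.61540366,  0.98691309,  0.41876034]), 'moment': array([-0.04395612,  0.01485472,  0.022191  ]), 'finger_gap': 94.00903941991696}
```

View pics/scene0.png

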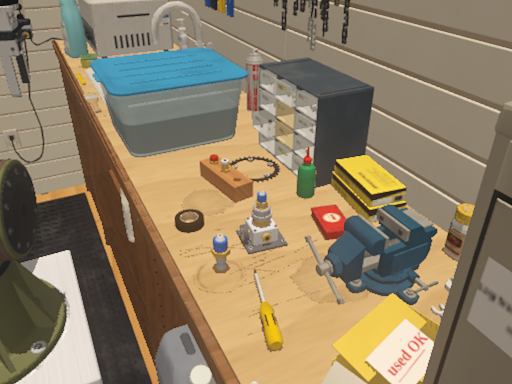

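View pics/side0.png

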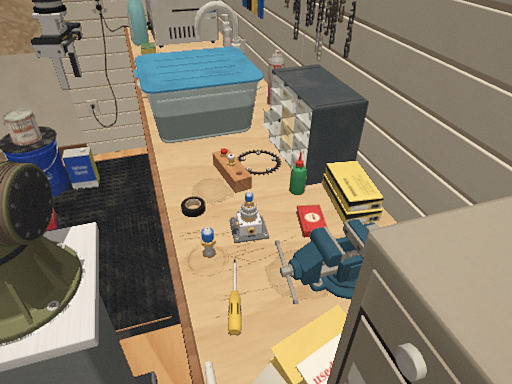

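View pics/wrist0.png

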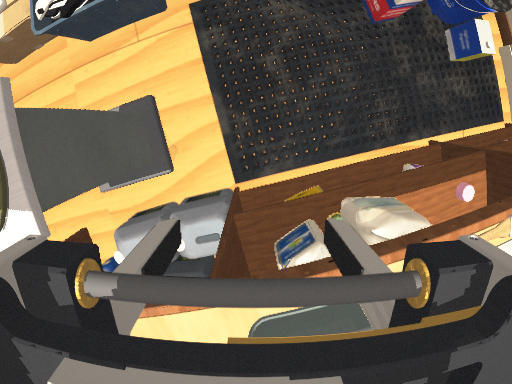

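The nozzle candidates are the coupled one on the outlet at scene (262,205) and a free-standing look-alike at (220,250). The rack is at (226,178) and its free hole is at the near (-y) end. Next I'll take close crops.

```bash
python3 - <<'E'
from h import *
im=cv2.imread('pics/scene0.png')[:,:,::-1]; crop(im,190,140,310,280,5,'c1.png')
im=cv2.imread('pics/side0.png')[:,:,::-1]; crop(im,180,140,300,260,5,'c2.png')
E
```

```text
(no output)
```

View pics/c1.png

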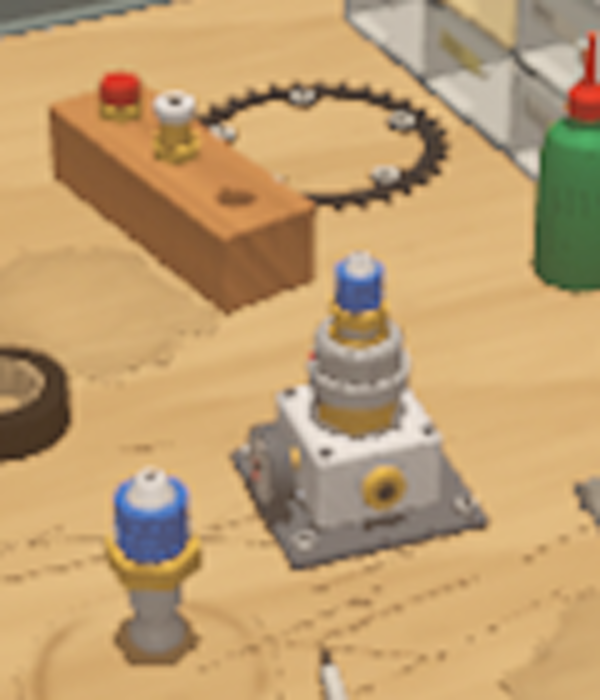

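View pics/c2.png

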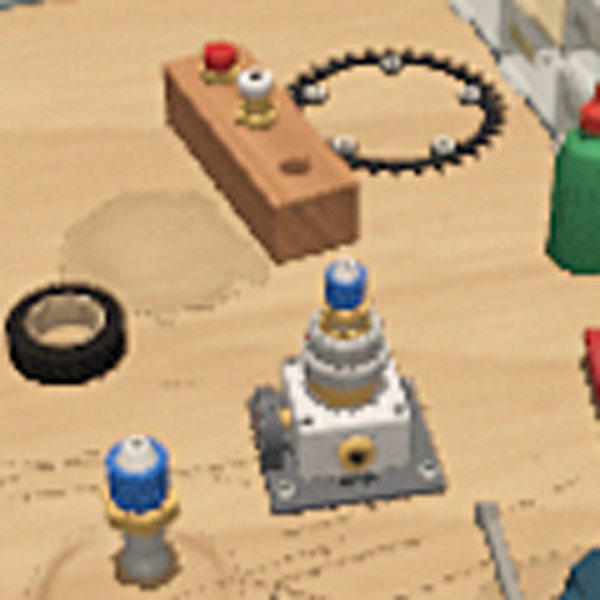

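```bash
cat >> h.py <<'E'
def ray(c,u,v,fish=False):
    f=192/np.tan(np.radians(c['fov_y']/2)); x=u-c['cx'];y=v-c['cy']
    if fish:
        r=np.hypot(x,y);t=r/f; d=np.array([np.sin(t)*x/r,np.sin(t)*y/r,np.cos(t)])
    else: d=np.array([x/f,y/f,1.])
    return R.from_euler('xyz',c['attitude']).apply(d/np.linalg.norm(d))
def onz(c,u,v,z,fish=False):
    d=ray(c,u,v,fish); return c['position']+d*(z-c['position'][2])/d[2]
def proj(c,p,fish=False):
    q=R.from_euler('xyz',c['attitude']).inv().apply(np.asarray(p,float)-c['position']); f=192/np.tan(np.radians(c['fov_y']/2))
    if fish:
        t=np.arctan2(np.hypot(q[0],q[1]),q[2]); a=np.arctan2(q[1],q[0]); return np.array([c['cx']+f*t*np.cos(a),c['cy']+f*t*np.sin(a)])
    return np.array([c['cx']+f*q[0]/q[2],c['cy']+f*q[1]/q[2]])
def tri(obs):
    A=np.zeros((3,3));b=np.zeros(3)
    for c,u,v,fi in obs:
        d=ray(c,u,v,fi);P=np.eye(3)-np.outer(d,d);A+=P;b+=P@c['position']
    return np.linalg.solve(A,b)
def cal(fn): return np.load('pics/'+fn+'.npy',allow_pickle=True)[0]
E
python3 - <<'E'
from h import *
np.set_printoptions(precision=1,suppress=True)
s,d=cal('scene0.png'),cal('side0.png')
P={'grip':(262,197.4,249.2,197.4,98),'hole':(237.4,179.4,239.2,173,40),'foot_nl':(249.4,253.4,235,242,2),'foot_nr':(287.4,244,268.6,237.6,2),'foot_fl':(237,231.6,230,220,2),
'rack_n':(235.6,187.6,235.6,181.2,40),'rack_r':(253,181.4,251.6,176.8,40),'rack_l':(200.4,162,213,153.6,40)}
for k,(a,b,e,f,z) in P.items(): print(k,onz(s,a,b,z),onz(d,e,f,z),tri([(s,a,b,0),(d,e,f,0)]))
w=cal('wrist0.png'); S=st(); print(proj(w,S['eef_pos'],True), R.from_euler('xyz',S['eef_rot']).as_matrix())
E
```

```text
grip [494.2  19.2  98. ] [496.5  19.4  98. ] [498.8  27.3  91.8]
hole [522.5 193.4  40. ] [524.9 194.5  40. ] [527.8 204.9  32.6]
foot_nl [451.8 -12.6   2. ] [453.2 -11.7   2. ] [454.5  -7.1  -3. ]
foot_nr [531.  -20.1   2. ] [531.  -21.3   2. ] [530.7 -21.3   2.6]
foot_fl [459.8  60.9   2. ] [462.1  63.    2. ] [464.3  71.6  -6.3]
rack_n [503.8 162.3  40. ] [505.4 161.9  40. ] [507.1 169.   35.1]
rack_r [550.2 169.6  40. ] [551.1 168.1  40. ] [552.3 172.9  37.2]
rack_l [477.6 309.8  40. ] [480.5 309.7  40. ] [483.2 324.7  31.1]
[254.6 237.1] [[-0.   0.2  1. ]
 [-0.   1.  -0.2]
 [-1.  -0.  -0. ]]
```

```bash
cat >> h.py <<'E'
np.set_printoptions(precision=4,suppress=True)
def rel(target,ydir=None,S=None):
    """row values (turn frac, shift frac) to reach target TCP (mm), tool down with tool y at angle ydir deg"""
    S=S or st(); R0=R.from_euler('xyz',S['eef_rot']); sh=R0.inv().apply(np.asarray(target,float)-S['eef_pos'])/300
    if ydir is None: return sh
    a=np.radians(ydir); x=np.array([0,0,-1.]);y=np.array([np.cos(a),np.sin(a),0]);z=np.cross(x,y)
    Rt=R.from_matrix(np.c_[x,y,z]); return (R0.inv()*Rt).as_rotvec()/np.pi, sh
def yd(S):
    y=R.from_euler('xyz',S['eef_rot']).as_matrix()[:,1]; return np.degrees(np.arctan2(y[1],y[0]))
E
python3 - <<'E'
from h import *
s,d=cal('scene0.png'),cal('side0.png')
m=onz(s,252.6,211,64);print('mark',m,np.degrees(np.arctan2(m[1]-19.5,m[0]-495.5)))
m=onz(d,241.3,207.6,64);print('mark side',m,np.degrees(np.arctan2(m[1]-19.5,m[0]-495.5)))
print('bottle',onz(s,306,195,0),'look',onz(s,221,270,0))
print(yd(st()))
for a in (60,80,100): print(a,rel([495,19,220],a))
E
```

```text
mark [480.44    31.3314  64.    ] 141.84614687074722
mark side [481.1675  29.6482  64.    ] 144.6992101120233
bottle [662.7252 120.7793   0.    ] look [385.9961 -29.7223   0.    ]
75.74534735274365
60 (array([0.0875, 0.    , 0.0003]), array([-0.0222, -1.3651,  1.5836]))
80 (array([-0.0236, -0.    ,  0.0003]), array([-0.0222, -1.3651,  1.5836]))
100 (array([-0.1347, -0.0001,  0.0003]), array([-0.0222, -1.3651,  1.5836]))
```

```bash
python3 -m handwheel '[[0,0,0,-0.005,-0.12,0.14,1],[0,0,0,-0.01,-0.25,0.29,1],[0,0,0,-0.01,-0.38,0.44,1],[0,0,0,-0.01,-0.5,0.58,1],[0,0,0,-0.015,-0.63,0.73,1],[0,0,0,-0.02,-0.7,0.82,1],[0,0,0,-0.02,-0.7,0.82,1]]' 20; python3 - <<'E'
from h import *
S=st();print(S['wrist_force']);print(rel([480,10,215],75,S),yd(S)); s=cal('scene0.png'); print('cab',onz(s,300,172,0),'box',onz(s,140,150,0))
E
```

```text
clock: 1.02
eef_pos: [323.0, 267.5, 219.3]
eef_rot: [-1.406, 1.57, -1.658]
wrist_force: [0.8, -0.5, 0.1]
finger_gap: 93.9
[ 0.7868 -0.5124  0.0994]
(array([0.0031, 0.    , 0.0003]), array([ 0.0149, -0.7006,  0.7207])) 75.56295372549015
cab [707.8048 220.6869   0.    ] box [379.9466 521.1253   0.    ]
```

```bash
python3 -m handwheel '[[0,0,0,0,-0.13,0.14,1],[0,0,0,0,-0.25,0.27,1],[0,0,0,0.01,-0.38,0.41,1],[0,0,0,0.01,-0.5,0.54,1],[0,0,0,0.01,-0.63,0.67,1],[0,0,0,0.015,-0.68,0.75,1],[0,0,0,0.015,-0.68,0.75,1]]' 20; python3 - <<'E'
from h import *
im,c=snap('wrist','w1.png'); S=st(); print(S['eef_pos'],yd(S)); 
g=proj(c,[495.5,19.5,98],True);print(g,proj(c,[523.5,194,40],True))
x,y=g.astype(int); crop(im,max(0,x-75),max(0,y-75),x+75,y+75,4,'w1c.png'); print(x-75,y-75)
E
```

```text
clock: 1.9
eef_pos: [490.5, 13.6, 214.2]
eef_rot: [-2.417, 1.569, -2.671]
wrist_force: [-0.4, 0.3, -0.1]
finger_gap: 94.1
[489.8757  14.4272 214.4197] 75.54287833240923
[260.7494 197.0685] [396.8514 173.3658]
185 122
```

View pics/w1.png

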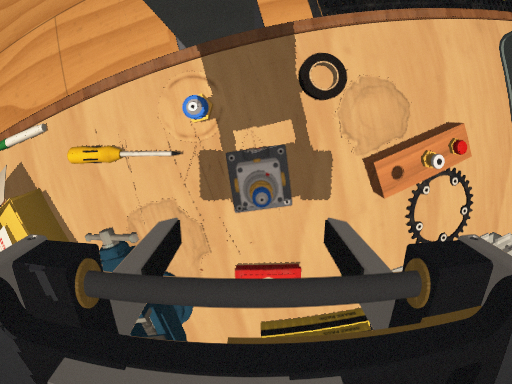

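View pics/w1c.png

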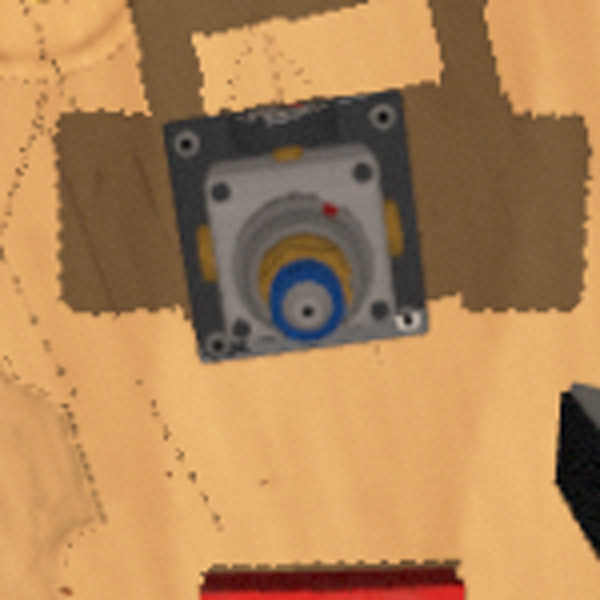

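```bash
python3 - <<'E'
from h import *
c=cal('w1.png')
def o(x,y,z): return onz(c,185+x/4,122+y/4,z,True)
t=o(307,311,110.5); print('tip',t)
sc=[o(*p,40) for p in((220,191),(363,172),(380,310),(241,328))]; print('screws',np.array(sc),np.mean(sc,0))
ft=np.array([o(*p,3) for p in((165,122),(402,92),(427,330),(200,360))]); print(ft,ft.mean(0)); 
m=o(330,210,64);print('mark',m)
for ctr in (np.mean(sc,0),t): print(np.degrees(np.arctan2(*(m-ctr)[[1,0]])), np.hypot(*(m-ctr)[:2]))
print('hole',onz(c,398,172.5,40,True))
E
```

```text
tip [495.2076  20.2125 110.5   ]
screws [[471.718    2.0083  40.    ]
 [476.7032  44.0156  40.    ]
 [518.5504  39.1958  40.    ]
 [513.4985  -2.6477  40.    ]] [495.1175  20.643   40.    ]
[[450.4494 -12.3173   3.    ]
 [460.0404  64.0582   3.    ]
 [539.3526  54.0237   3.    ]
 [530.3709 -22.283    3.    ]] [495.0533  20.8704   3.    ]
mark [481.0579  31.721   64.    ]
141.7643405760312 17.899618274456923
140.87725928200507 18.239019979602816
hole [522.7814 195.8525  40.    ]
```

```bash
python3 - <<'E'
from h import *
print(rel([495.2,20.2,75],75.5))
E
```

```text
(array([ 0.0002, -0.0004,  0.0003]), array([0.4647, 0.0235, 0.0129]))
```

```bash
python3 -m handwheel '[[0,0,0,0.12,0.0235,0.013,1],[0,0,0,0.25,0.0235,0.013,0.8],[0,0,0,0.36,0.0235,0.013,0.7],[0,0,0,0.43,0.0235,0.013,0.55],[0,0,0,0.464,0.0235,0.013,0.5],[0,0,0,0.464,0.0235,0.013,0.5],[0,0,0,0.464,0.0235,0.013,0.5]]' 10; python3 - <<'E'
from h import *
im,c=snap('wrist','w2.png');im2,c2=snap('scene','s2.png'); crop(im,170,100,350,300,3,'w2c.png'); crop(im2,210,130,330,270,5,'s2c.png'); S=st(); print(S['eef_pos'],S['wrist_force'],yd(S))
print(rel([495.2,20.2,75],75.5))
E
```

```text
clock: 2.82
eef_pos: [495.6, 20.5, 76.2]
eef_rot: [-1.025, 1.57, -1.277]
wrist_force: [-0.6, 0.3, 0.4]
finger_gap: 46.9
[495.5936  20.3182  76.011 ] [ 0.7774  0.572  -0.9684] 75.54626334383109
(array([0.0003, 0.0001, 0.0002]), array([ 0.0034, -0.0007, -0.0012]))
```

View pics/w2c.png

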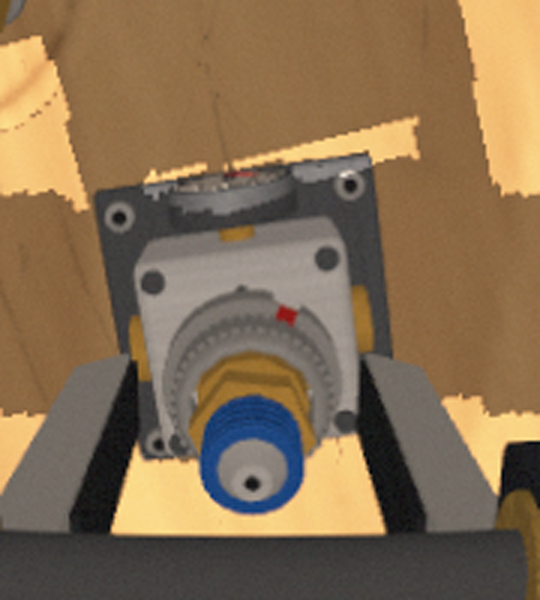

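View pics/s2c.png

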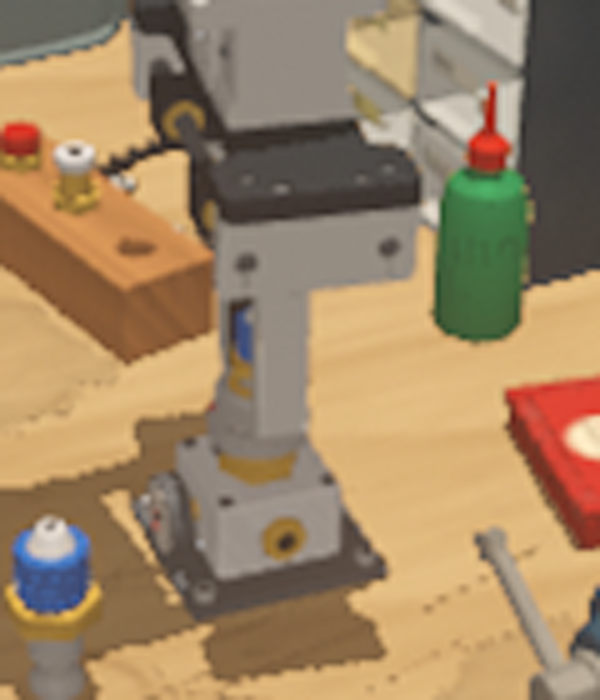

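```bash
python3 - <<'E'
from h import *
c=cal('w2.png')
def o(x,y,z): return onz(c,170+x/3,100+y/3,z,True)
ct=np.array([495.2,20.2]); print('tip',o(252,482,110.5))
for n,p in (('mark',o(287,315,64)),('pin',o(241,290,53.5))): v=p[:2]-ct; print(n,p,np.degrees(np.arctan2(v[1],v[0])),np.hypot(*v))
sc=np.array([o(*p,40) for p in((153,281),(327,259),(345,419))]); print(sc,(sc[0]+sc[2])/2)
E
```

```text
tip [494.8397  20.226  110.5   ]
mark [480.7911  31.7508  64.    ] 141.2829290768233 18.467212918434917
pin [475.5418  22.9164  53.5   ] 172.13262294786787 19.845014462467766
[[471.3697   2.1384  40.    ]
 [476.4993  43.6914  40.    ]
 [517.5211  38.8795  40.    ]] [494.4454  20.5089  40.    ]
```

```bash
python3 -m handwheel '[[0,0,0,0.0067,0,-0.001,0.4],[0,0,0,0.0067,0,-0.001,0.3],[0,0,0,0.0067,0,-0.001,0.3],[0,0,0,0.0067,0,-0.001,0.3]]' 8; python3 - <<'E'
from h import *
S=st(); print(S['eef_pos'],S['wrist_force'],S['moment'],yd(S),S['finger_gap'])
E
```

```text
clock: 3.42
eef_pos: [495.5, 20.8, 74.3]
eef_rot: [0.458, 1.57, 0.205]
wrist_force: [0.3, 4.7, 0.9]
finger_gap: 33.5
[495.5413  20.7958  74.253 ] [0.2948 4.6788 0.9064] [ 1.0123 -0.1205 -0.0176] 75.54074124308039 33.484847838531124
```

```bash
python3 -m handwheel '[[0,0,0,0,0.0017,0,0.3],[-0.03,0,0,0,0.0017,0,0.3],[-0.06,0,0,0,0.0017,0,0.3],[-0.09,0,0,0,0.0017,0,0.3],[-0.12,0,0,0,0.0017,0,0.3],[-0.15,0,0,0,0.0017,0,0.3],[-0.172,0,0,0,0.0017,0,0.3],[-0.172,0,0,0,0.0017,0,0.3]]' 8; python3 - <<'E'
from h import *
im,c=snap('wrist','w3.png'); crop(im,170,100,350,300,3,'w3c.png')
S=st(); print(S['eef_pos'],S['wrist_force'],S['moment'],yd(S),S['finger_gap'])
E
```

```text
clock: 4.42
eef_pos: [495.7, 21.2, 74.3]
eef_rot: [-0.256, 1.57, 0.032]
wrist_force: [-0.2, 2.1, 1.1]
finger_gap: 33.8
[495.6498  21.2707  74.2647] [-1.132   1.7157  0.9386] [0.2718 0.0345 0.0188] 106.41364293536301 33.88748053283235
```

View pics/w3c.png

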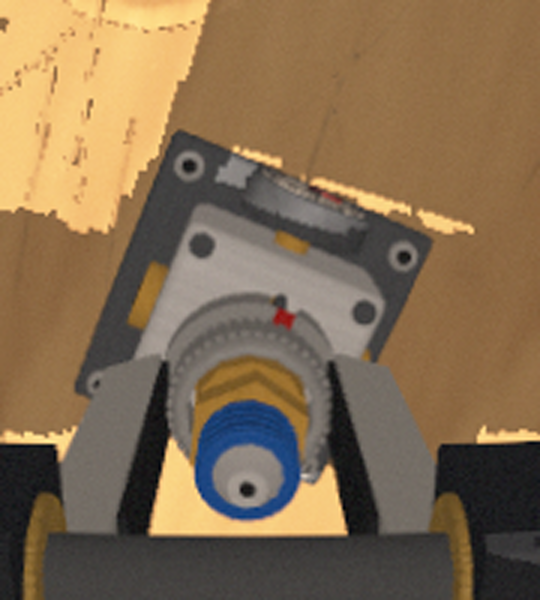

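```bash
python3 - <<'E'
from h import *
c=cal('w3.png')
def o(x,y,z): return onz(c,170+x/3,100+y/3,z,True)
t=o(247,488,110.5); print('tip',t)
for ct in (np.array([495.2,20.2]),t[:2]):
  for n,p in (('mark',o(284,319,64)),('pin',o(281,299,53.5))): v=p[:2]-ct; print(n,p,np.degrees(np.arctan2(v[1],v[0])),np.hypot(*v))
E
```

```text
tip [494.7819  20.0579 110.5   ]
mark [476.9292  22.8988  64.    ] 171.5976122116296 18.469016931332764
pin [475.4292  22.178   53.5   ] 174.28664615140738 19.869456586991358
mark [476.9292  22.8988  64.    ] 170.9583005436522 18.077327003905555
pin [475.4292  22.178   53.5   ] 173.7479120503543 19.46847145932601
```

```bash
python3 -m handwheel '[[-0.008,0,0,0.002,0,0,0.3],[-0.008,0,0,0.004,0,0,0.3],[-0.008,0,0,0.006,0,0,0.3],[-0.008,0,0,0.008,0,0,0.3]]' 8; python3 - <<'E'
from h import *
S=st(); print(S['eef_pos'],S['wrist_force'],S['moment'],yd(S),S['finger_gap'])
E
```

```text
clock: 4.97
eef_pos: [495.8, 21.3, 72.1]
eef_rot: [-0.239, 1.57, 0.073]
wrist_force: [-1.2, 3.3, 4.4]
finger_gap: 33.4
[495.8001  21.2803  72.1022] [-1.2147  3.2534  4.4316] [ 0.4318  0.2021 -0.0021] 107.85590867383719 33.40363867474881
```

```bash
python3 -m handwheel '[[0,0,0,0.002,0,0,0.3],[0,0,0,0.004,0,0,0.3],[0,0,0,0.004,0,0,0.3]]' 8; python3 - <<'E'
from h import *
S=st(); print(S['eef_pos'],S['wrist_force'],S['moment'],yd(S),S['finger_gap'])
E
```

```text
clock: 5.35
eef_pos: [495.8, 21.3, 70.9]
eef_rot: [-0.2, 1.57, 0.112]
wrist_force: [-1.5, 2.6, 3.9]
finger_gap: 33.5
[495.7954  21.304   70.8862] [-1.5001  2.6274  3.9173] [0.3625 0.1347 0.0148] 107.85420603309701 33.539005939846625
```

```bash
python3 -m handwheel '[[0,0,0,0.002,0,0,0.3],[0,0,0,0.003,0,0,0.3],[0,0,0,0.004,0,0,0.3]]' 8; python3 - <<'E'
from h import *
S=st(); print(S['eef_pos'],S['wrist_force'],S['moment'],yd(S),S['finger_gap'])
E
```

```text
clock: 5.72
eef_pos: [495.8, 21.3, 69.7]
eef_rot: [-0.215, 1.57, 0.097]
wrist_force: [-0.3, 2.9, 5.9]
finger_gap: 34.0
[495.8232  21.3032  69.6756] [-0.279   2.8614  5.918 ] [ 0.4252  0.2273 -0.019 ] 107.85684500707309 34.042267341297624
```

```bash
python3 -m handwheel '[[0,0,0,0.002,0,0,0.3],[0,0,0,0.003,0,0,0.3],[0,0,0,0.003,0,0,0.3]]' 8; python3 - <<'E'
from h import *
S=st(); print(S['eef_pos'],S['wrist_force'],S['moment'],yd(S),S['finger_gap'])
E
```

```text
clock: 6.1
eef_pos: [495.9, 21.3, 68.8]
eef_rot: [-0.185, 1.57, 0.126]
wrist_force: [-1.3, 2.7, 5.3]
finger_gap: 33.6
[495.8512  21.3087  68.816 ] [-1.3297  2.6722  5.2786] [ 0.398   0.2178 -0.0194] 107.85422670666908 33.64806079270956
```

The sleeve is past 1.5 mm with only spring force, so it's in the notch. I'll keep sliding it back.

```bash
python3 -m handwheel '[[0,0,0,0.003,0,0,0.3],[0,0,0,0.006,0,0,0.3],[0,0,0,0.009,0,0,0.3],[0,0,0,0.012,0,0,0.3],[0,0,0,0.013,0,0,0.3]]' 8; python3 - <<'E'
from h import *
S=st(); print(S['eef_pos'],S['wrist_force'],S['moment'],yd(S),S['finger_gap'])
E
```

```text
clock: 6.72
eef_pos: [496.1, 21.4, 65.4]
eef_rot: [-0.152, 1.569, 0.159]
wrist_force: [-2.9, 2.3, 12.7]
finger_gap: 33.5
[496.1092  21.3985  65.4179] [-2.8957  2.3455 12.6864] [ 0.6629  0.6406 -0.0007] 107.85195009112259 33.51984719664345
```

```bash
python3 - <<'E'
from h import *
im,c=snap('wrist','w4.png'); crop(im,170,100,350,300,3,'w4c.png')
im,c=snap('side','d4.png'); crop(im,180,120,300,260,4,'d4c.png')
S=st(); print(S['eef_pos'],S['wrist_force'])
print(proj(cal('w4.png'),[494.9,20.2,110.5],True)*3-[510,300],proj(cal('w4.png'),[494.9,20.2,115],True)*3-[510,300])
E
```

```text
[496.1167  21.3864  65.4158] [-2.6935  3.1287 10.1795]
[247.6151 511.2846] [247.6192 524.9745]
```

View pics/w4c.png

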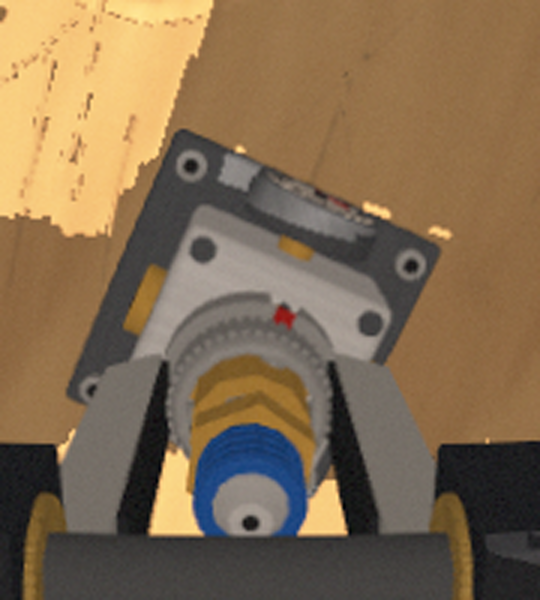

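View pics/d4c.png

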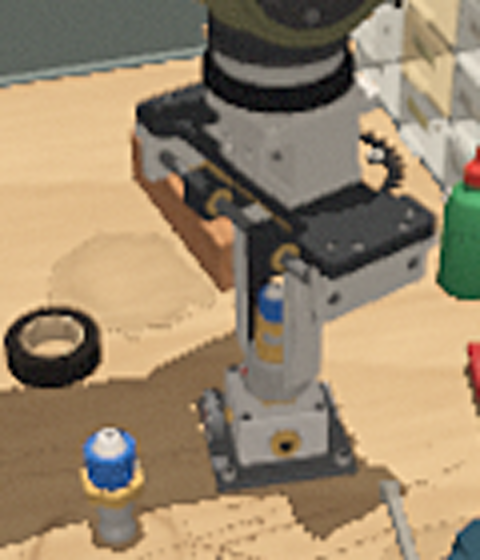

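```bash
python3 -m handwheel '[[0,0,0,0.002,0,0,0.3],[0,0,0,0.003,0,0,0.3],[0,0,0,0.003,0,0,0.3]]' 8; python3 - <<'E'
from h import *
S=st(); print(S['eef_pos'],S['wrist_force'])
E
python3 -m handwheel '[[0,0,0,-0.002,0,0,0.45],[0,0,0,-0.002,0,0,0.5],[0,0,0,-0.01,0,0,0.5],[0,0,0,-0.03,0,0,0.5],[0,0,0,-0.06,0,0,0.5],[0,0,0,-0.1,0,0,0.5],[0,0,0,-0.14,0,0,0.5],[0,0,0,-0.14,0,0,0.5]]' 8; python3 - <<'E'
from h import *
im,c=snap('wrist','w5.png'); crop(im,170,100,350,300,3,'w5c.png')
im,c=snap('scene','s5.png'); crop(im,210,130,330,270,5,'s5c.png')
S=st(); print(S['eef_pos'],S['wrist_force'],yd(S))
E
```

```text
clock: 7.2
eef_pos: [496.3, 21.5, 65.0]
eef_rot: [-0.159, 1.568, 0.152]
wrist_force: [-2.8, 3.4, 10.7]
finger_gap: 33.9
[496.2944  21.4599  64.983 ] [-2.7837  3.3509 10.6562]
clock: 8.2
eef_pos: [496.7, 21.4, 108.2]
eef_rot: [-0.238, 1.566, 0.074]
wrist_force: [-0.1, 0.0, -0.1]
finger_gap: 46.7
[496.1415  21.4433 106.9784] [ 0.1937  0.3829 -1.2199] 107.85193227213914
```

View pics/w5c.png

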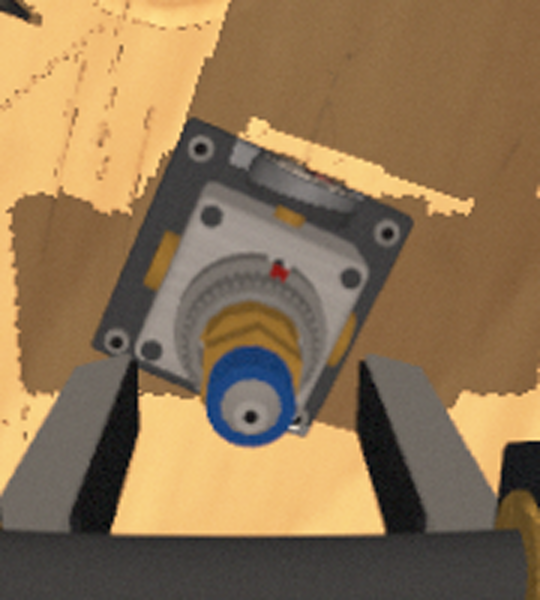

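View pics/s5c.png

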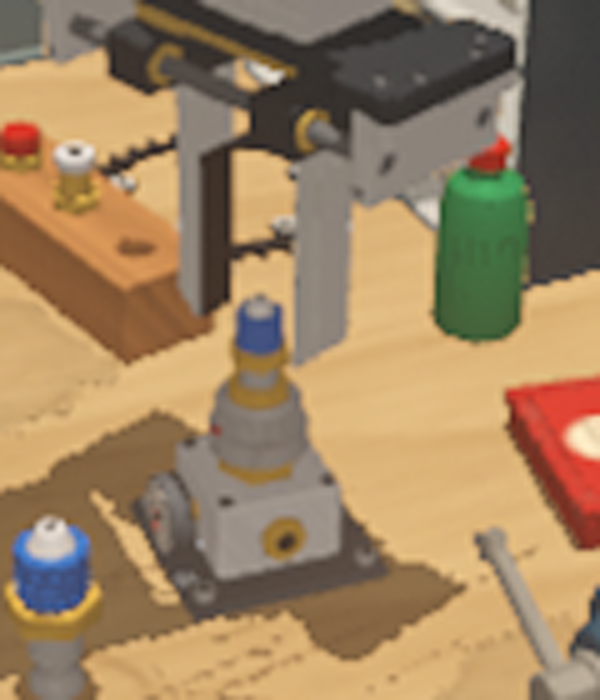

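```bash
python3 - <<'E'
from h import *
c=cal('w5.png'); S=st()
t=onz(c,170+250/3,100+416/3,115,True); print(t)
s=cal('s5.png'); print(onz(s,210+260/5,130+302/5,115), tri([(c,170+250/3,100+416/3,True),(s,210+260/5,130+302/5,False)]))
print(rel([495.1,20.2,104.5],107.85,S),S['eef_pos'])
E
```

```text
[494.4868  20.424  115.    ]
[492.8551  17.0589 115.    ] [495.1578  20.8158 112.4577]
(array([0.    , 0.0008, 0.0001]), array([ 0.0083, -0.0029, -0.0046])) [496.1415  21.4433 106.9784]
```

```bash
python3 -m handwheel '[[0,0,0,0.004,-0.003,-0.005,0.5],[0,0.0008,0,0.008,-0.003,-0.005,0.35],[0,0.0008,0,0.008,-0.003,-0.005,0.25],[0,0.0008,0,0.008,-0.003,-0.005,0.2],[0,0.0008,0,0.008,-0.003,-0.005,0.12],[0,0.0008,0,0.008,-0.003,-0.005,0.12]]' 8; python3 - <<'E'
from h import *
S=st(); print(S['eef_pos'],S['wrist_force'],S['moment'],S['finger_gap'])
im,c=snap('wrist','w6.png'); crop(im,170,100,350,300,3,'w6c.png')
E
```

```text
clock: 9.05
eef_pos: [494.9, 20.2, 104.5]
eef_rot: [-1.622, 1.571, -1.311]
wrist_force: [0.0, 1.1, -0.4]
finger_gap: 17.6
[494.9275  20.2347 104.5264] [ 0.0072  1.0661 -0.3959] [0.3779 0.0657 0.0171] 17.557972208278166
```

View pics/w6c.png

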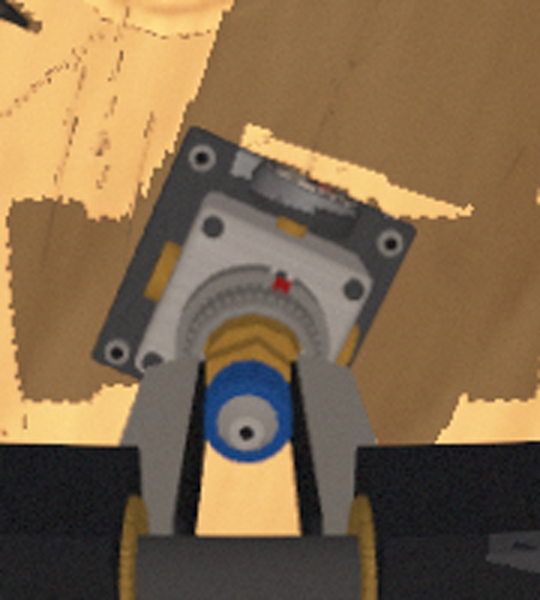

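The nozzle is gripped on its blue grip (gap 17.6 mm) with almost no side force. I'll firm up the grip and draw it straight up.

```bash
python3 -m handwheel '[[0,0,0,0,0,0,0.1],[0,0,0,0,0,0,0.1],[0,0,0,-0.005,0,0,0.1],[0,0,0,-0.012,0,0,0.1],[0,0,0,-0.02,0,0,0.1],[0,0,0,-0.03,0,0,0.1]]' 25; python3 - <<'E'
from h import *
S=st(); print(S['eef_pos'],S['wrist_force'],S['finger_gap'])
E
python3 -m handwheel '[[0,0,0,-0.02,0,0,0.1],[0,0,0,-0.05,0,0,0.1],[0,0,0,-0.09,0,0,0.1],[0,0,0,-0.13,0,0,0.1],[0,0,0,-0.13,0,0,0.1]]' 25; python3 - <<'E'
from h import *
S=st(); print(S['eef_pos'],S['wrist_force'],S['finger_gap'],yd(S))
im,c=snap('wrist','w7.png'); crop(im,170,100,350,300,3,'w7c.png')
im,c=snap('side','d7.png'); crop(im,180,120,300,260,4,'d7c.png')
E
```

```text
clock: 9.85
eef_pos: [495.0, 20.1, 113.8]
eef_rot: [-1.238, 1.57, -0.926]
wrist_force: [-0.6, -0.3, -0.4]
finger_gap: 17.3
[494.9867  20.1488 113.8003] [-0.5631 -0.3334 -0.3924] 17.299773547846183
clock: 10.48
eef_pos: [495.4, 20.1, 154.0]
eef_rot: [-0.498, 1.569, -0.186]
wrist_force: [-0.1, -0.2, -1.0]
finger_gap: 16.7
[495.4471  20.1434 153.9514] [-0.1328 -0.2402 -1.0451] 16.706503865986875 107.85078991178757
```

View pics/w7c.png

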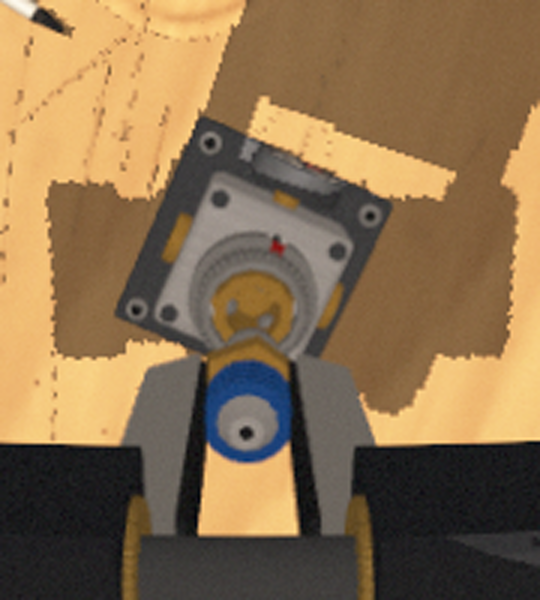

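View pics/d7c.png

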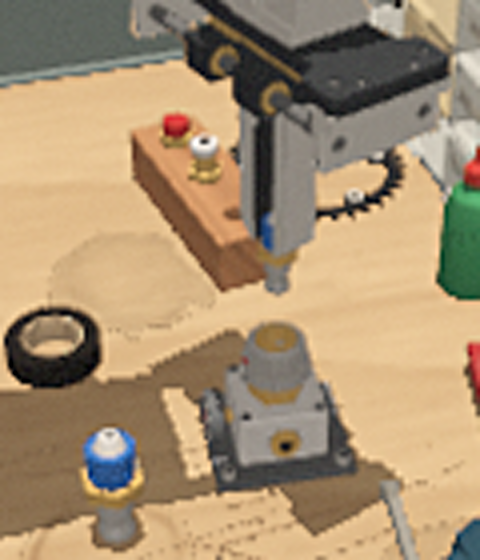

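```bash
python3 - <<'E'
from h import *
a=cv2.imread('pics/side0.png')[180:245,220:280]; b=cv2.imread('pics/d7.png')[180:245,220:280]
e=cv2.imread('pics/scene0.png')[190:255,232:292]; 
cv2.imwrite('pics/cmp.png',cv2.resize(np.hstack([a,b]),None,fx=6,fy=6,interpolation=cv2.INTER_CUBIC))
c=cal('w7.png')
p=(170+277/3,100+244/3)
for z in (64,62,60,58):
  o=onz(c,*p,z,True); v=o[:2]-[495,20.2]; print(z,o,np.hypot(*v),np.degrees(np.arctan2(v[1],v[0])))
for z in (72,74,76,78,79): print(z,proj(c,[495-17*np.cos(np.radians(5)),21.5,z],True)*3-[510,300])
E
```

```text
64 [475.8394  22.1689  64.    ] 19.261510150778896 174.13311691315923
62 [476.1909  22.3516  62.    ] 18.93176096293833 173.47413309352336
60 [476.5424  22.5344  60.    ] 18.604604704034873 172.79188029401186
58 [476.894   22.7172  58.    ] 18.280180589787435 172.0853080037757
72 [273.2712 255.7784]
74 [273.4627 257.2034]
76 [273.6571 258.6502]
78 [273.8545 260.1195]
79 [273.9544 260.8627]
```

View pics/cmp.png

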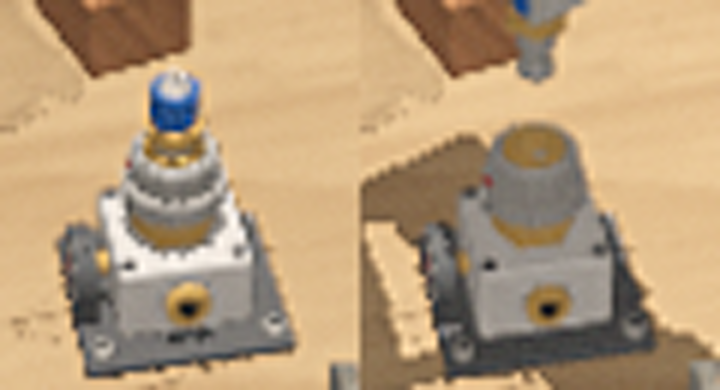

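```bash
python3 - <<'E'
from h import *
print(rel([523.2,195,130],99.5))
E
```

```text
(array([0.0464, 0.    , 0.0001]), array([0.0756, 0.5258, 0.2685]))
```

```bash
python3 -m handwheel '[[0.01,0,0,0,0.1,0.05,0.1],[0.02,0,0,0,0.22,0.11,0.1],[0.03,0,0,0.01,0.34,0.17,0.1],[0.04,0,0,0.03,0.44,0.225,0.1],[0.046,0,0,0.05,0.5,0.255,0.1],[0.046,0,0,0.075,0.526,0.2685,0.1],[0.046,0,0,0.075,0.526,0.2685,0.1]]' 25; python3 - <<'E'
from h import *
S=st(); print(S['eef_pos'],S['wrist_force'],S['finger_gap'],yd(S))
im,c=snap('wrist','w8.png'); crop(im,170,100,350,300,3,'w8c.png')
im,c=snap('side','d8.png'); crop(im,190,110,310,260,4,'d8c.png')
im,c=snap('scene','s8.png'); crop(im,200,120,320,270,4,'s8c.png')
E
```

```text
clock: 11.45
eef_pos: [522.8, 194.9, 129.2]
eef_rot: [-2.685, 1.569, -2.517]
wrist_force: [-0.1, -0.5, -0.9]
finger_gap: 17.2
[522.803  194.8793 129.2456] [-0.0562 -0.459  -0.8507] 17.193151810011834 99.62044958830411
```

View pics/w8c.png

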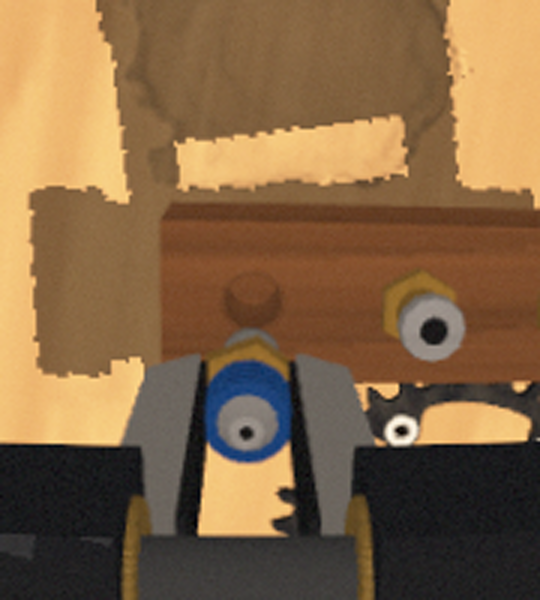

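View pics/d8c.png

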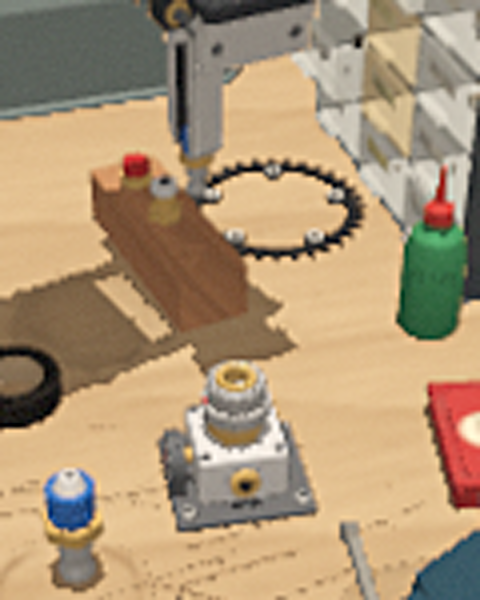

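View pics/s8c.png

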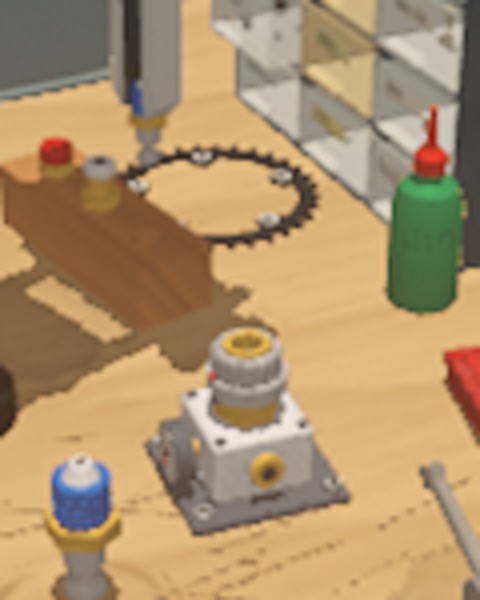

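```bash
python3 - <<'E'
from h import *
c=cal('w8.png');S=st()
print('hole',onz(c,170+252/3,100+299/3,40,True)); print('tip',onz(c,170+247/3,100+430/3,139,True))
print(S['eef_pos'], rel([523,195,80],99.6))
E
```

```text
hole [521.2688 195.0326  40.    ]
tip [522.5098 193.7886 139.    ]
[523.3038 194.3563 130.4161] (array([-0.0003,  0.0001,  0.0001]), array([ 0.1681,  0.0024, -0.0007]))
```

```bash
python3 -m handwheel '[[0,0,0,0.04,0.002,-0.002,0.1],[0,0,0,0.09,0.002,-0.0025,0.1],[0,0,0,0.125,0.002,-0.0025,0.1],[0,0,0,0.14,0.002,-0.0025,0.1],[0,0,0,0.14,0.002,-0.0025,0.1]]' 25; python3 - <<'E'
from h import *
S=st(); print(S['eef_pos'],S['wrist_force'],S['finger_gap'],yd(S))
im,c=snap('wrist','w9.png'); crop(im,200,150,310,280,5,'w9c.png')
im,c=snap('side','d9.png'); crop(im,200,120,280,200,7,'d9c.png')
for n in('w9.png','w8.png'): print([proj(cal(n),p,True)*5-[1000,750] for p in ([522.4,195,40],[522.4,195-8.5,40],[522.4,203.5,40],[513.9,195,40])])
E
```

```text
clock: 12.22
eef_pos: [522.4, 194.8, 88.1]
eef_rot: [-1.723, 1.57, -1.557]
wrist_force: [0.0, 0.7, -1.3]
finger_gap: 17.4
[522.4232 194.7774  88.132 ] [ 0.0462  0.697  -1.2663] 17.353150112562258 99.54257088093495
[array([269.9807, 323.4546]), array([215.5654, 314.6671]), array([324.1905, 332.1199]), array([279.3104, 271.0677])]
[array([268.7667, 254.2767]), array([222.3908, 246.6393]), array([315.0102, 261.8734]), array([276.7466, 209.105 ])]
```

View pics/w9c.png

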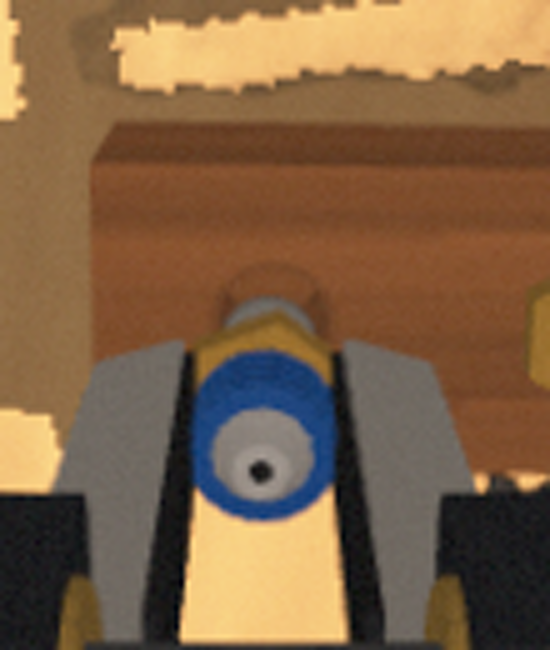

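View pics/d9c.png

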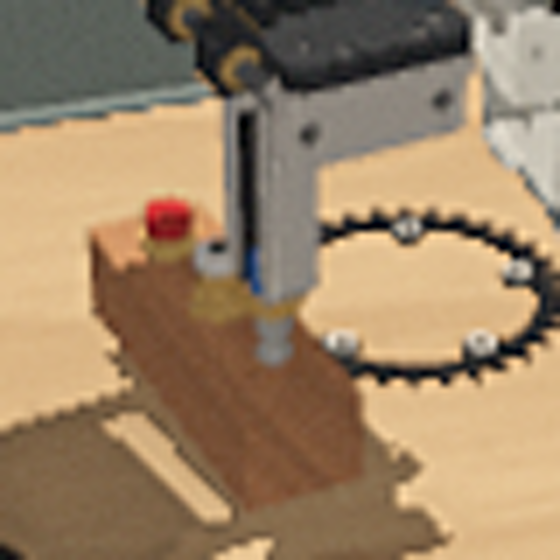

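```bash
python3 -m handwheel '[[0,0,0,0,0.0015,-0.0027,0.1],[0,0,0,0.01,0.0015,-0.0027,0.1],[0,0,0,0.02,0.0015,-0.0027,0.1],[0,0,0,0.028,0.0015,-0.0027,0.1],[0,0,0,0.028,0.0015,-0.0027,0.1]]' 25; python3 - <<'E'
from h import *
S=st(); print(S['eef_pos'],S['wrist_force'],S['moment'],S['finger_gap'],yd(S))
im,c=snap('wrist','w10.png'); crop(im,200,150,310,280,5,'w10c.png')
im,c=snap('side','d10.png'); crop(im,200,120,280,200,7,'d10c.png')
E
```

```text
clock: 12.95
eef_pos: [521.7, 195.1, 80.0]
eef_rot: [-0.754, 1.57, -0.587]
wrist_force: [-1.0, -1.0, -1.2]
finger_gap: 17.1
[521.7042 195.1436  80.0392] [-1.0294 -0.9547 -1.1535] [ 0.0992 -0.0106 -0.0453] 17.06222443180528 99.54497281968169
```

View pics/w10c.png

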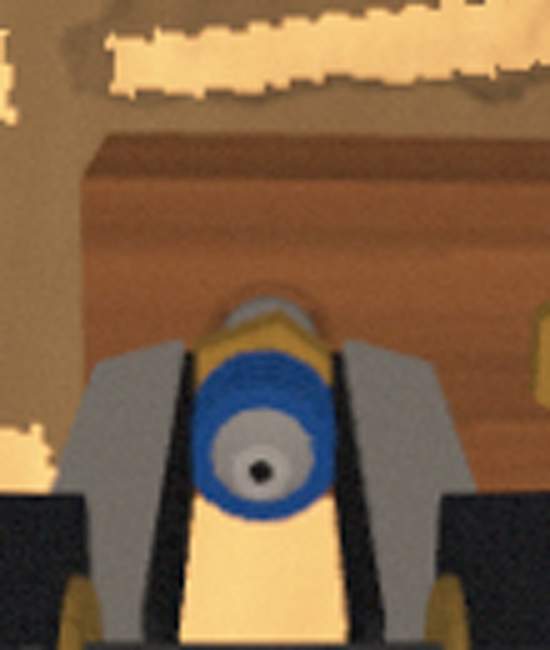

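View pics/d10c.png

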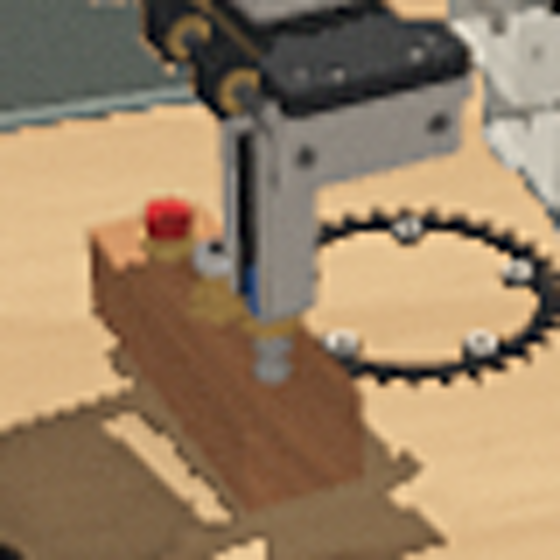

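```bash
python3 -m handwheel '[[0,0,0,0.006,0,0,0.1],[0,0,0,0.012,0,0,0.1],[0,0,0,0.018,0,0,0.1],[0,0,0,0.018,0,0,0.1]]' 25; python3 - <<'E'
from h import *
S=st(); print(S['eef_pos'],S['wrist_force'],S['moment'],S['finger_gap'],yd(S))
im,c=snap('side','d11.png'); crop(im,200,120,280,200,7,'d11c.png')
E
```

```text
clock: 13.55
eef_pos: [521.7, 195.1, 74.7]
eef_rot: [-0.669, 1.57, -0.502]
wrist_force: [-0.3, -0.1, -0.3]
finger_gap: 17.2
[521.7469 195.137   74.7227] [-0.2995 -0.0642 -0.3228] [0.0455 0.051  0.0015] 17.239172645975408 99.54187296546888
```

View pics/d11c.png

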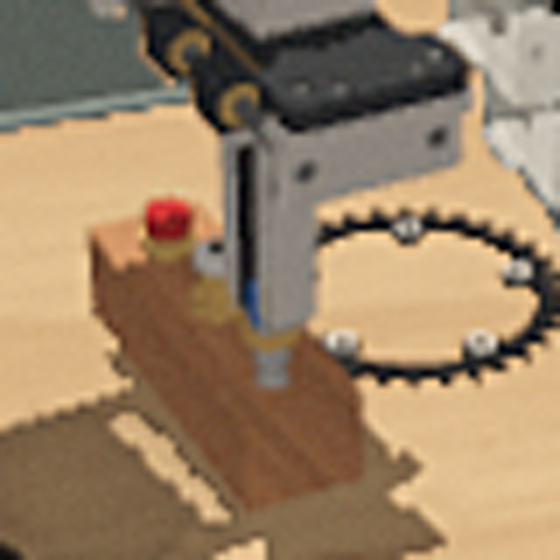

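The nozzle is going into the hole with no contact force. I'll continue down to TCP ≈ 57.5.

```bash
python3 -m handwheel '[[0,0,0,0.01,0,0,0.1],[0,0,0,0.02,0,0,0.1],[0,0,0,0.03,0,0,0.1],[0,0,0,0.04,0,0,0.1],[0,0,0,0.048,0,0,0.1],[0,0,0,0.052,0,0,0.1],[0,0,0,0.052,0,0,0.1]]' 25; python3 - <<'E'
from h import *
S=st(); print(S['eef_pos'],S['wrist_force'],S['moment'],S['finger_gap'],yd(S))
im,c=snap('side','d12.png'); crop(im,200,120,280,200,7,'d12c.png')
im,c=snap('wrist','w12.png'); crop(im,200,150,310,280,5,'w12c.png')
E
```

```text
clock: 14.48
eef_pos: [521.8, 195.2, 59.2]
eef_rot: [-0.552, 1.57, -0.385]
wrist_force: [-0.3, 0.4, -0.6]
finger_gap: 17.6
[521.8015 195.1661  59.2009] [-0.3386  0.4486 -0.6298] [ 0.0271  0.0475 -0.0178] 17.574469000233538 99.54343004070651
```

View pics/d12c.png

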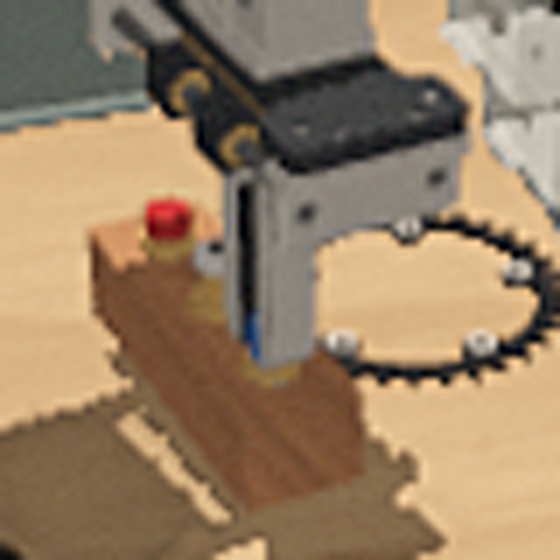

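View pics/w12c.png

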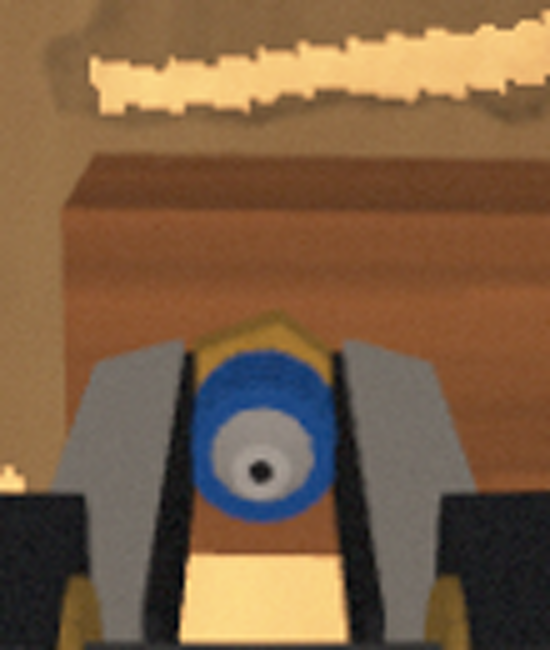

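Almost home. I'll go down in 1 mm steps until it seats.

```bash
python3 -m handwheel '[[0,0,0,0.003,0,0,0.1],[0,0,0,0.006,0,0,0.1],[0,0,0,0.006,0,0,0.1]]' 15; python3 -m handwheel '[[0,0,0,0.003,0,0,0.1],[0,0,0,0.004,0,0,0.1],[0,0,0,0.004,0,0,0.1]]' 10
```

```text
clock: 14.95
eef_pos: [521.8, 195.2, 57.5]
eef_rot: [-0.493, 1.57, -0.326]
wrist_force: [-0.4, 0.3, -0.4]
finger_gap: 17.7
clock: 15.32
eef_pos: [522.0, 195.2, 56.5]
eef_rot: [-0.261, 1.57, -0.094]
wrist_force: [-1.9, -0.6, 4.7]
finger_gap: 17.7
```

It has seated: +4.7 N at TCP z 56.5, which matches the expected 56.5. Now I release and rise.

```bash
python3 -m handwheel '[[0,0,0,0,0,0,0.3],[0,0,0,0,0,0,0.33],[0,0,0,0,0,0,0.33],[0,0,0,-0.02,0,0,0.33],[0,0,0,-0.08,0,0,0.33],[0,0,0,-0.18,0,0,0.33],[0,0,0,-0.3,0,0,0.33],[0,0,0,-0.35,0,-0.1,0.5],[0,0,0,-0.35,0,-0.25,0.5],[0,0,0,-0.35,0,-0.25,0.5]]' 8; python3 - <<'E'
from h import *
S=st(); print(S['eef_pos'],S['wrist_force'],S['finger_gap'],yd(S))
im,c=snap('wrist','w13.png')
im,c=snap('side','d13.png'); crop(im,180,120,300,260,4,'d13c.png')
im,c=snap('scene','s13.png')
for p in([521.8,195.2,66.5],[521.8,195.2,40]):print(proj(cal('w13.png'),p,True))
E
```

```text
clock: 16.58
eef_pos: [446.3, 182.7, 163.0]
eef_rot: [-0.034, 1.568, 0.133]
wrist_force: [0.2, -0.0, 1.2]
finger_gap: 47.0
[446.2935 182.6652 162.9975] [ 0.2027 -0.04    1.1664] 46.9887259755828 99.57513342550614
[253.1354 272.0045]
[253.0792 260.5078]
```

View pics/w13.png

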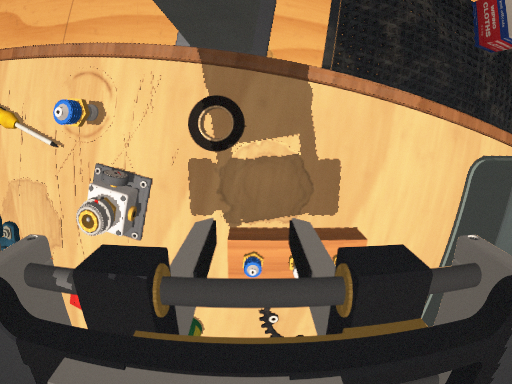

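View pics/d13c.png

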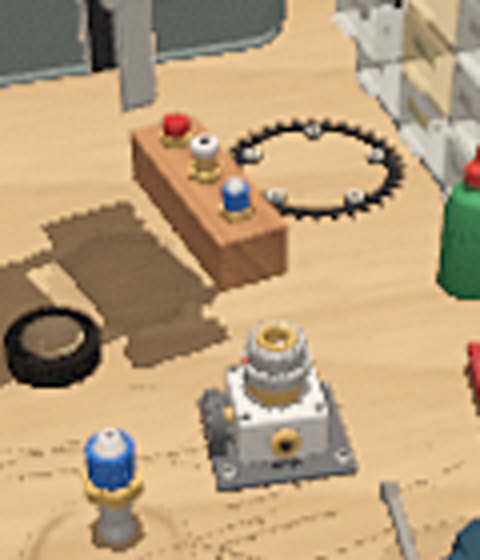

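View pics/s13.png

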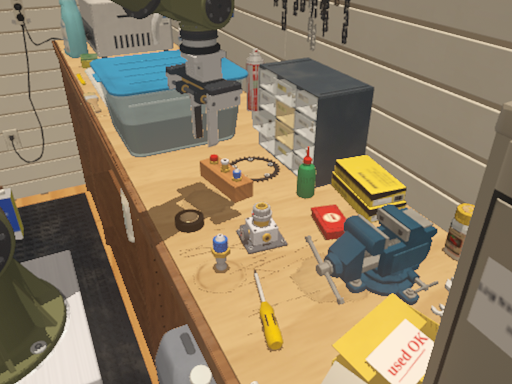

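The nozzle stands upright in the end hole with its hexagon on the block. The sleeve is forward with the brass band visible below it, and everything else is where it was. Handing in.

```bash
python3 - <<'E'
from h import *
a=cv2.imread('pics/scene0.png')[195:255,232:292]; b=cv2.imread('pics/s13.png')[195:255,232:292]
cv2.imwrite('pics/cmp2.png',cv2.resize(np.hstack([a,b]),None,fx=6,fy=6,interpolation=cv2.INTER_CUBIC))
E
```

```text
(no output)
```

View pics/cmp2.png

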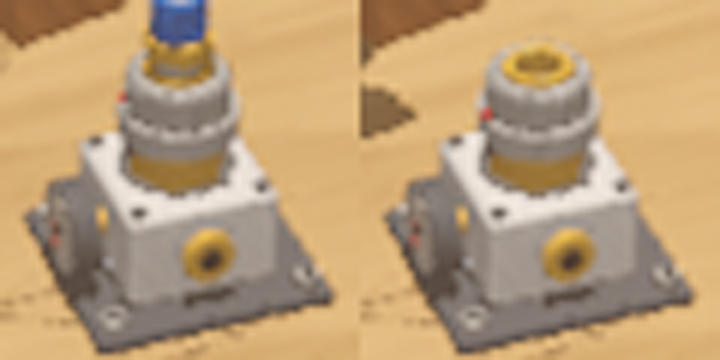

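The sleeve sits at the same height as at the start.

```bash
python3 -c "
from cell import order; print(order.sign_off())"
```

```text
the job is handed in; nothing more can be done
None
```

The blow nozzle is off the coupling and standing in the rack's empty hole, and I handed the job in at about 16.7 s. No verdict is reported at hand-in.

- **Sleeve:** I turned it about 32° anticlockwise. It slid past the pin at about 5–6 N, so the notch was lined up. The push peaked at about 12.7 N on the wrist at full stroke, and the nozzle popped up.
- **Nozzle:** I let go of the sleeve, gripped the blue grip with near-zero side force and drew the nozzle straight up. It went into the end hole without contact force and seated with 4.7 N at TCP z 56.5 mm, the height I expected.
- **Last checks:** In the pictures the nozzle stands upright with its hexagon on the block, and the sleeve is level with where it started. The other things look unmoved, and the gripper is clear.
- **Disagreement:** My camera estimates of the hole's x ranged from 521.3 to 524.9 mm, so I trusted the close wrist view and placed it at about 521.8. Contact forces on the pin and in the coupling were never measured directly, only through the wrist force.

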